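# Move the colour bottles to the clean rack in the same order

### The job

Move the four colour bottles from the wooden rack to the white metal-edged rack, keeping their order as counted from the red end of each rack: the bottle next to the red end of the wooden rack goes on the spot next to the red end of the white rack, and so on along the row. Stand each bottle upright in the middle of its black spot, keep the bottles upright all the way, and leave the white pot and the roll of tape between the racks where they are.

Things in the scene. Friction and masses are not known exactly. Their poses are not given: they have to be found in the camera images.
- wood_rack: Brown wooden rack holding the bottles at the start, fixed: board 265 x 84 mm, its top 14 mm above the table, one bright red end block 32 mm high, 22 mm lips on the other sides. Origin: on the table under the middle of its four places; x axis along the row towards the red end, z up. Places on its x axis at x = +93 (first, by the red end), +31, -31, -93 mm.
- metal_rack: Empty rack to be filled, fixed: white board with aluminium lips, same sizes as the wooden rack (red end block 32 mm high, lips 22 mm, board top 14 mm above the table). Four flat black spots 50 mm across mark its places. Origin: on the table under their middle; x axis along the row towards its red end, z up. Places on its x axis at x = +93 (first, by the red end), +31, -31, -93 mm.
- yellow_bottle: Loose small yellow colour bottle, about 75 g, upright: straight round body 34 mm across and 60 mm high, then a yellow cap 22 mm across; 85 mm high in all. Origin: centre of its underside; z axis up along the bottle. At the start it stands on the saucer of its own colour.
- green_bottle: Loose small green colour bottle, about 75 g, upright: straight round body 34 mm across and 60 mm high, then a green cap 22 mm across; 85 mm high in all. Origin: centre of its underside; z axis up along the bottle. At the start it stands on the saucer of its own colour.
- blue_bottle: Loose small blue colour bottle, about 75 g, upright: straight round body 34 mm across and 60 mm high, then a blue cap 22 mm across; 85 mm high in all. Origin: centre of its underside; z axis up along the bottle. At the start it stands on the saucer of its own colour.
- purple_bottle: Loose small purple colour bottle, about 75 g, upright: straight round body 34 mm across and 60 mm high, then a purple cap 22 mm across; 85 mm high in all. Origin: centre of its underside; z axis up along the bottle. At the start it stands on the saucer of its own colour.
- yellow_saucer: Flat round yellow saucer 54 mm across and 4 mm thick (no rim), fixed on one of the places of the wooden rack; it stays there and shows where the yellow bottle started. Origin: centre of its underside, on the board.
- green_saucer: Flat round green saucer 54 mm across and 4 mm thick (no rim), fixed on one of the places of the wooden rack; it stays there and shows where the green bottle started. Origin: centre of its underside, on the board.
- blue_saucer: Flat round blue saucer 54 mm across and 4 mm thick (no rim), fixed on one of the places of the wooden rack; it stays there and shows where the blue bottle started. Origin: centre of its underside, on the board.
- purple_saucer: Flat round purple saucer 54 mm across and 4 mm thick (no rim), fixed on one of the places of the wooden rack; it stays there and shows where the purple bottle started. Origin: centre of its underside, on the board.
- ramekin: White ceramic pot, 68 mm across, 42 mm high, loose, standing between the racks; not to be moved. Origin: centre of its underside.
- tape_roll: Copper-coloured roll of tape lying flat, 64 mm across, 22 mm high, loose, between the racks; not to be moved. Origin: centre of its underside.
There are look-alikes about, which are no part of the job. Of the things that look like the purple_bottle, the middle-sized one is meant.

How it is judged (in metres and radians):
At the end, for the whole second after the job is handed in: Every bottle stands upright (within 6 degrees) on the board of the white rack, at the place with the same number from the red end as its saucer has on the wooden rack, within 12 mm of the spot's centre along and across the row, released and at rest (((x of yellow_saucer in the frame of wood_rack between 0.073 and 0.113 m and x of yellow_bottle in the frame of metal_rack between 0.081 and 0.105 m) or (x of yellow_saucer in the frame of wood_rack between 0.011 and 0.051 m and x of yellow_bottle in the frame of metal_rack between 0.019 and 0.043 m) or (x of yellow_saucer in the frame of wood_rack between -0.051 and -0.011 m and x of yellow_bottle in the frame of metal_rack between -0.043 and -0.019 m) or (x of yellow_saucer in the frame of wood_rack between -0.113 and -0.073 m and x of yellow_bottle in the frame of metal_rack between -0.105 and -0.081 m)) and y of yellow_bottle in the frame of metal_rack between -0.012 and 0.012 m and z of yellow_bottle in the frame of metal_rack between 0.01 and 0.019 m and angle between each of yellow_bottle, green_bottle, blue_bottle, purple_bottle's own z axis and vertical below 0.1 rad and linear speed of each of yellow_bottle, green_bottle, blue_bottle, purple_bottle below 0.02 m/s and angular speed of each of yellow_bottle, green_bottle, blue_bottle, purple_bottle below 0.2 rad/s and contact force between each of yellow_bottle, green_bottle, blue_bottle, purple_bottle and the fingers below 0.1 N and ((x of green_saucer in the frame of wood_rack between 0.073 and 0.113 m and x of green_bottle in the frame of metal_rack between 0.081 and 0.105 m) or (x of green_saucer in the frame of wood_rack between 0.011 and 0.051 m and x of green_bottle in the frame of metal_rack between 0.019 and 0.043 m) or (x of green_saucer in the frame of wood_rack between -0.051 and -0.011 m and x of green_bottle in the frame of metal_rack between -0.043 and -0.019 m) or (x of green_saucer in the frame of wood_rack between -0.113 and -0.073 m and x of green_bottle in the frame of metal_rack between -0.105 and -0.081 m)) and y of green_bottle in the frame of metal_rack between -0.012 and 0.012 m and z of green_bottle in the frame of metal_rack between 0.01 and 0.019 m and ((x of blue_saucer in the frame of wood_rack between 0.073 and 0.113 m and x of blue_bottle in the frame of metal_rack between 0.081 and 0.105 m) or (x of blue_saucer in the frame of wood_rack between 0.011 and 0.051 m and x of blue_bottle in the frame of metal_rack between 0.019 and 0.043 m) or (x of blue_saucer in the frame of wood_rack between -0.051 and -0.011 m and x of blue_bottle in the frame of metal_rack between -0.043 and -0.019 m) or (x of blue_saucer in the frame of wood_rack between -0.113 and -0.073 m and x of blue_bottle in the frame of metal_rack between -0.105 and -0.081 m)) and y of blue_bottle in the frame of metal_rack between -0.012 and 0.012 m and z of blue_bottle in the frame of metal_rack between 0.01 and 0.019 m and ((x of purple_saucer in the frame of wood_rack between 0.073 and 0.113 m and x of purple_bottle in the frame of metal_rack between 0.081 and 0.105 m) or (x of purple_saucer in the frame of wood_rack between 0.011 and 0.051 m and x of purple_bottle in the frame of metal_rack between 0.019 and 0.043 m) or (x of purple_saucer in the frame of wood_rack between -0.051 and -0.011 m and x of purple_bottle in the frame of metal_rack between -0.043 and -0.019 m) or (x of purple_saucer in the frame of wood_rack between -0.113 and -0.073 m and x of purple_bottle in the frame of metal_rack between -0.105 and -0.081 m)) and y of purple_bottle in the frame of metal_rack between -0.012 and 0.012 m and z of purple_bottle in the frame of metal_rack between 0.01 and 0.019 m); the robot touches nothing.
It fails at once if a bottle is tipped by more than about 35 degrees (angle between any of yellow_bottle, green_bottle, blue_bottle, purple_bottle's own z axis and vertical above 0.6 rad).
It fails at once if the white pot is pushed more than 25 mm away or knocked over (distance of ramekin from where it was at the start of the episode above 0.025 m or angle between ramekin's own z axis and vertical above 0.5 rad).
It fails at once if the tape roll is pushed more than 25 mm away or knocked over (distance of tape_roll from where it was at the start of the episode above 0.025 m or angle between tape_roll's own z axis and vertical above 0.5 rad).
It also fails if it takes over 102 s, if anything falls off the work surface, if the arm or the gripper's body presses on something with over 40 N, if the wrist force passes 120 N, or if a joint passes its speed limit or range.

### The arm

A 6-joint arm with a two-finger parallel gripper is mounted at the origin on the work surface. World frame = base frame: x ahead of the robot, y to its left, z up, the work surface at z = 0. Lengths are in mm, angles in rad, forces in N, time in s.
With the tool pointing down it reaches from about 350 to 975 mm from the base axis. Payload 7.1 kg.
Tool frame: the origin (TCP) lies at the very end of the fingers, on their centre line; the grasp point (between the pads) lies 19 mm behind it; x points along the fingers, y is the direction in which the jaws open and shut, and the axes are right-handed (so a half turn about x gives the same grasp; the last joint's range is limited). The gripper opens to 88 mm and grips with 3 to 60 N. Pads are 20 mm wide; open, the fingers measure 115 mm over their backs; the gripper's body (75 mm by 178 mm) begins 61 mm behind the grasp point.
Start: joints at [1.193, 0.423, 1.63, -0, 1.089, -0.019], TCP at [219.437, 585.194, 222.675] pointing down, gripper open.
Joint ranges: [-3, 3], [-0.9, 2.11], [0.09, 2.58], [-1.31, 4.45], [0.11, 2.69], [-2.54, 2.54]. Speed limits (rad/s): [2.39, 2.39, 3.01, 3.14, 3.14, 3.14].

### API

Orientations are given as a rotation vector (axis times angle).
In Python, from workcell import ctrl gives the robot as it stands. The module is installed in compiled form; this text tells all that it offers.
- The arm moves only by the tool carry_out, never from a script. Its argument "commands" is a list of rows, each a list of 6 numbers: the shift along the tool's x, y, z in m, then the turn, a rotation vector about the tool's x, y, z in degrees. In form: [[tx, ty, tz, rx, ry, rz], ...]. A call has 1 to 8 rows; each row shifts and turns the pose as measured when the row begins, along the tool's axes as they then stand; what a row does not reach is not made up. A row lasts 1/8 s, in which the tool goes at most 62.5 mm and 10.7 degrees, less where a joint would pass 70% of its speed; a pose out of reach is approached as far as the arm can. A call with a gripper value outside its range is refused whole. "grip" is the closure, from 0 (fully open) to 1 (shut), set as the call begins (left out, the last holds). The fingers move at their own pace and stop on an object; the grip force is fixed at half the most. Time passes only in rows, so rows that do not move let the fingers close. It gives the time, the measured TCP pose, the force and the opening at its end, in the units of the state.
- ctrl.get_obs(): the state, without advancing time (a new reading comes with each control period).
- ctrl.get_image(name): name is "scene" or "top" or "wrist"; returns a dict with "pixels" (420x560x3 uint8, blue, green, red), "intrinsics" (3x3 intrinsics, pixels), "dist_coeffs" ([k1, k2, p1, p2, k3] as OpenCV has them; the pictures are not rectified), "rvec" (rotation vector, rad) and "tvec" (3), from world to camera coordinates, as OpenCV has them. Camera axes: x right, y down, z forward; pixel columns grow to the right and rows downward; lengths in mm; the calibration is good to about 2 mm. A picture is of the moment at which its call begins. There is no depth.
- ctrl.close_job(): hands the job in, once; it reports no verdict.
The state is a dict: "t": time; "qpos": joint angles; "qvel": joint speeds; "joint_torque": joint torques, N m; "ee_pos": TCP position; "orientation": TCP orientation; "ft_force": force on the tool from outside, world axes, zero at the start; "moment": the same for the moment, N m; "width": finger opening in mm.
Only numpy, scipy, OpenCV 4.12 (cv2) and the standard library are available. Lean on these libraries where they do the work, as an engineer would, in place of code of your own. Each camera call takes 0.05 s, during which the arm holds its last target. There are 200 camera calls.

## Working session

There is one attempt and no reset: what is moved stays moved. The work goes in short steps, Python scripts to look and compute and a tool call to move; the robot and the scene stay as the last step left them, time stands still between calls to the robot, and variables do not carry over. Pictures are saved under pics/ and viewed, about 12 in all and at most 16, crops included, and the job is handed in when it is done.

Besides the shell and the picture viewer there is one more tool, called in YAML: its name, and indented under it one key for each argument. carry_out: Moves the arm, as the interface text tells. Its arguments: {"type":"object","properties":{"commands":{"type":"array"},"grip":{"type":"number"}},"required":["commands"]}

```bash
mkdir -p pics; cat > h.py <<'E'
import numpy as np, cv2
from workcell import ctrl
def img(n):
    d=ctrl.get_image(n); d['pixels']=np.asarray(d['pixels']); return d
def ray(d,uv,z):
    K=np.array(d['intrinsics'],float);R=cv2.Rodrigues(np.array(d['rvec'],float))[0];t=np.array(d['tvec'],float).ravel()
    p=cv2.undistortPoints(np.array(uv,float).reshape(-1,1,2),K,np.array(d['dist_coeffs'],float)).reshape(-1,2)
    v=np.c_[p,np.ones(len(p))]@R; c=-R.T@t
    return c+v*((z-c[2])/v[:,2])[:,None]
def proj(d,P):
    return cv2.projectPoints(np.array(P,float).reshape(-1,1,3),np.array(d['rvec'],float),np.array(d['tvec'],float),np.array(d['intrinsics'],float),np.array(d['dist_coeffs'],float))[0].reshape(-1,2)
E
python3 - <<'E'
from h import *
import pickle
for n in ('top','scene'):
    d=img(n); pickle.dump(d,open(n+'.pkl','wb')); cv2.imwrite(f'pics/{n}0.png',cv2.resize(d['pixels'],(800,600)))
    R=cv2.Rodrigues(np.array(d['rvec'],float))[0]; print(n,-R.T@np.array(d['tvec']).ravel())
o=ctrl.get_obs();print(o['t'],o['ee_pos'],o['orientation'],o['width'])
E
```

```text
top [ 353.68935914  -12.10527118 1021.76950871]
scene [1064.93260498 -477.01813684  804.04156628]
0.1 [219.29148233 584.78874624 222.00543216] [ 0.28051481  1.55260277 -0.2825042 ] 87.27479849560012
```

View pics/top0.png

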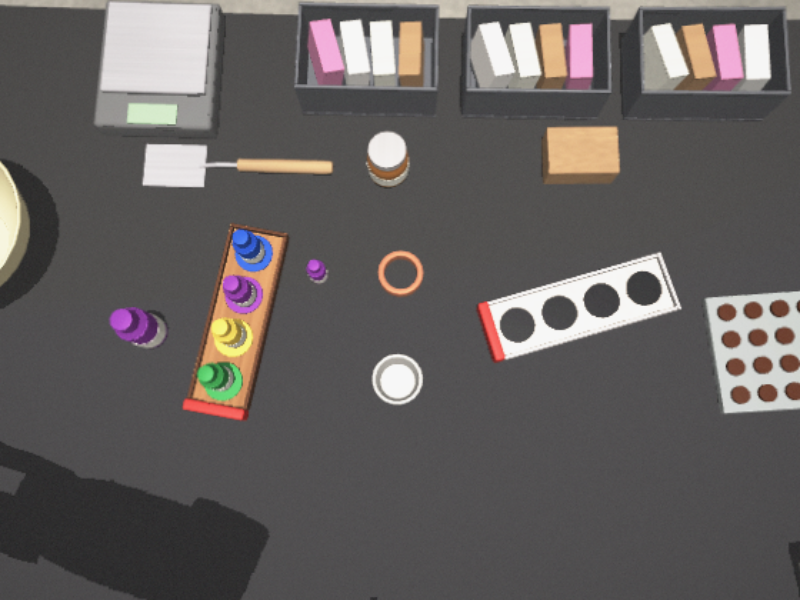

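View pics/scene0.png

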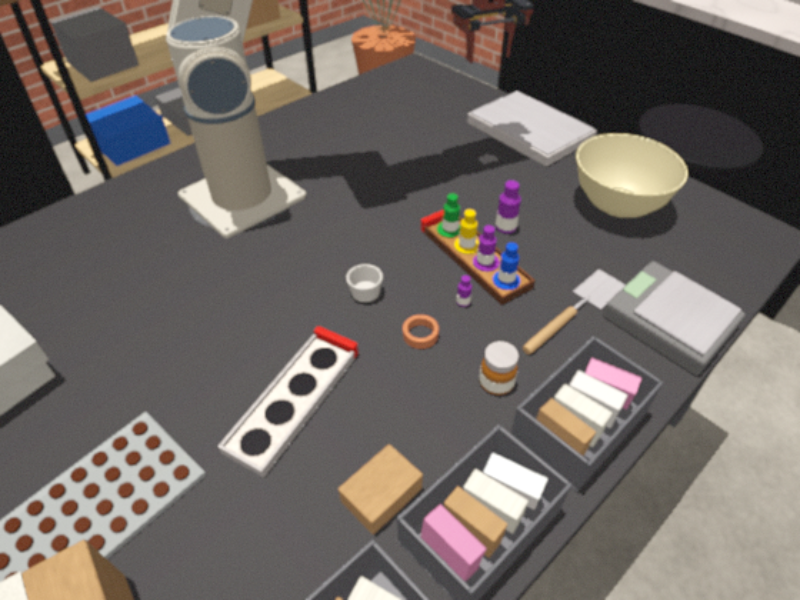

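```bash
cat > m.py <<'E'
from h import *
import pickle
from scipy.spatial.transform import Rotation as Ro
T=pickle.load(open('top.pkl','rb'));S=pickle.load(open('scene.pkl','rb'))
def cc(m,amin=20):
    n,l,s,c=cv2.connectedComponentsWithStats(m.astype(np.uint8)); return [(l==i,s[i],c[i]) for i in range(1,n) if s[i][4]>=amin]
def hsv(d): return [x.astype(int) for x in cv2.split(cv2.cvtColor(d['pixels'],cv2.COLOR_BGR2HSV))]
# metal rack spots
for nm,d in(('top',T),('scene',S)):
    H,s,V=hsv(d); w=((s<40)&(V>150)).astype(np.uint8)
    cs,hi=cv2.findContours(w,cv2.RETR_CCOMP,cv2.CHAIN_APPROX_NONE); out=[]
    for i,c in enumerate(cs):
        if hi[0][i][3]>=0 and 200<cv2.contourArea(c)<1500:
            P=ray(d,c.reshape(-1,2),14)[:,:2]; (x,y),r=cv2.minEnclosingCircle(P.astype(np.float32))
            if 20<r<32: out.append((P.mean(0).round(1),round(r,1), c.reshape(-1,2).mean(0).round()))
    print(nm,'spots',*out,sep='\n ')
    red=((H<6)|(H>174))&(s>180)&(V>120)
    for m,st,c in cc(red,60): print(nm,'red',st,ray(d,c,32).round(1))
    for col,lo,hi_ in(('yellow',22,34),('green',50,75),('blue',100,118),('purple',135,158)):
        for m,st,c in cc((H>=lo)&(H<=hi_)&(s>130)&(V>60),25):
            print(nm,col,st,c.round(1),'z103:',ray(d,c,95)[0,:2].round(1))
crop=cv2.resize(T['pixels'][140:310,60:250],None,fx=4,fy=4,interpolation=cv2.INTER_CUBIC)
crop=crop[:600]; cv2.imwrite('pics/c1.png',crop[:, :760])
o=ctrl.get_obs(); print(Ro.from_rotvec(o['orientation']).as_matrix().round(3))
E
python3 m.py
```

```text
top
 spots
 (array([ 520.6, -158.1]), 26.4, array([362., 227.]))
 (array([ 539.4, -217.2]), 26.4, array([391., 219.]))
 (array([ 558.2, -276.6]), 27.0, array([421., 210.]))
 (array([ 577.3, -336. ]), 26.3, array([450., 201.]))
top yellow [148 222  27  20 271] [159.8 231.6] z103: [489.6 225.8]
top green [138 254  32  26 467] [153.3 265.7] z103: [426.7 233. ]
top blue [163 160  28  30 522] [175.1 174.3] z103: [599.5 204.7]
top purple [215 182  13  14 144] [221.  188.3] z103: [574.5 116.9]
top purple [156 193  28  26 472] [168.3 204.5] z103: [541.2 213.7]
top purple [ 77 215  33  26 615] [ 93.3 227.2] z103: [495.1 348.6]
scene
 spots
 (array([ 576.6, -338. ]), 25.7, array([178., 309.]))
 (array([ 558. , -278.4]), 25.4, array([196., 288.]))
 (array([ 538.9, -219.8]), 25.7, array([211., 269.]))
 (array([ 519.8, -161.1]), 25.4, array([226., 251.]))
scene red [295 148  15  14  94] [[396.2 228.3  32. ]]
scene red [220 229  30  20 207] [[ 514.4 -126.5   32. ]]
scene yellow [322 146  13  21 209] [327.7 156.7] z103: [510.2 212.1]
scene yellow [318 167  17  11  88] [325.4 173.3] z103: [552.6 156.2]
scene green [311 136  11  19 160] [315.9 145.3] z103: [452.2 225.7]
scene green [306 156  15  10  56] [311.7 162.1] z103: [495.8 163.3]
scene blue [  59   67   59   48 1759] [88.7 90.4] z103: [-308.7 -113. ]
scene blue [351 170  13  21 205] [356.8 180.3] z103: [627.6 195.4]
scene blue [346 192  17  10  78] [353.8 197.9] z103: [664.1 139.4]
scene purple [349 126  15  26 290] [356.5 139.8] z103: [515.3 331.2]
scene purple [336 158  11  20 175] [341.1 168. ] z103: [567.2 202.7]
scene purple [332 180  17   9  68] [340.4 185.4] z103: [611.  149.6]
scene purple [321 193   9  15 105] [325.1 200.1] z103: [620.2  81.6]
[[-0.     0.351  0.936]
 [-0.001  0.936 -0.351]
 [-1.    -0.001  0.   ]]
```

View pics/c1.png

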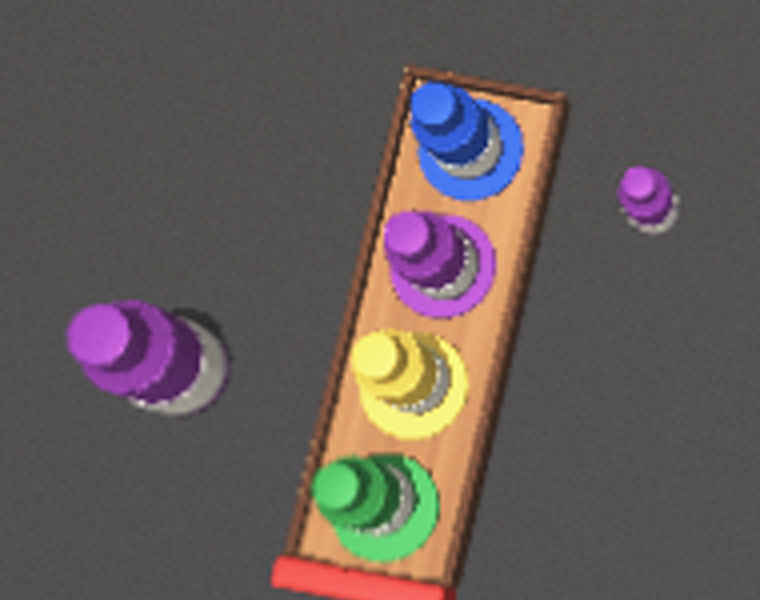

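Candidates for purple, in the 800x600 top view: large one at (140,325), middle-sized one on the purple saucer in the rack at (240,292), small one at (317,270). The crop shows the one in the rack is the middle size, so that's the one meant. From the red end the order is green, yellow, purple, blue.

```bash
cat > p.py <<'E'
from m import T,S,ray,np,proj
f=lambda a:np.array(a)/4+[60,140]
cap=ray(T,f([(336,488),(379,356),(409,234),(435,103)]),103)[:,:2]
sau=ray(T,f([(385,507),(412,384),(442,265),(470,149)]),18)[:,:2]
print('cap',cap.round(1),'saucer',sau.round(1))
x=np.array([93,31,-31,-93.])
for P in(cap,sau):
    A=np.c_[x,np.ones(4)]; s=np.linalg.lstsq(A,P,rcond=None)[0]; print('axis',s[0],np.linalg.norm(s[0]),'org',s[1]); print((A@s).round(1))
B=ray(T,f([(185,368)]),0);print('large base',B)
for h in(110,120,130,140,150): print(h,ray(T,f([(100,335)]),h)[0,:2].round(1))
for h in (85,100,110,120,130,140,150): print(h,proj(S,[*B[0,:2],h])*800/560)
E
python3 p.py | sed -n '/^cap/,$p'
```

```text
cap [[432.3 248.1]
 [493.1 233.3]
 [550.6 223.7]
 [613.8 215.9]] saucer [[430.8 247.4]
 [492.2 238.5]
 [553.2 227.7]
 [613.9 217.5]]
axis [-0.97066112  0.17164311] 0.9857202246193209 org [522.42905589 230.25828656]
[[432.2 246.2]
 [492.3 235.6]
 [552.5 224.9]
 [612.7 214.3]]
axis [-0.98446163  0.16198532] 0.9976993266634936 org [522.52832133 232.79154322]
[[431.  247.9]
 [492.  237.8]
 [553.  227.8]
 [614.1 217.7]]
large base [[500.26631272 358.51916455   0.        ]]
110 [498.7 358.3]
120 [497.2 354.3]
130 [495.6 350.2]
140 [494.  346.1]
150 [492.4 342.1]
85 [[511.50056626 194.97879103]]
100 [[512.41753318 189.05146586]]
110 [[513.03688816 185.0425562 ]]
120 [[513.66277604 180.98693554]]
130 [[514.29528166 176.8838852 ]]
140 [[514.93449067 172.73267492]]
150 [[515.58048945 168.53256271]]
```

```bash
cat > g.py <<'E'
import sys; from workcell import ctrl; import numpy as np
from scipy.spatial.transform import Rotation as Ro
W={'g':(431.5,247.4),'y':(492.3,236.8),'p':(552.3,226.6),'b':(613.6,216.5)}
M={'g':(520.2,-159.6),'y':(539.1,-218.5),'p':(558.1,-277.5),'b':(577,-336.9)}
def go(rack,k,z):
    o=ctrl.get_obs(); yaw=80.5 if rack=='W' else 17.8; a=np.radians(yaw)
    p=np.array([*(W if rack=='W' else M)[k],z]); y=np.array([np.cos(a),np.sin(a),0]);x=np.array([0,0,-1.]);Rt=np.c_[x,y,np.cross(x,y)]
    R=Ro.from_rotvec(o['orientation']).as_matrix(); d=p-np.array(o['ee_pos'])
    print('t',round(o['t'],2),'pos',np.round(o['ee_pos'],1),'w',round(o['width'],1),'turn',np.degrees(Ro.from_matrix(R.T@Rt).as_rotvec()).round(1),'now-frame',(R.T@d).round(1),'goal-frame',(Rt.T@d).round(1),'F',np.round(o['ft_force'],1))
if __name__=='__main__': go(sys.argv[1],sys.argv[2],float(sys.argv[3]))
E
python3 g.py W g 170
```

```text
t 0.1 pos [219.3 584.8 222. ] w 87.3 turn [-11.1  -0.    0.1] now-frame [  52.3 -241.3  317.2] goal-frame [  52.  -297.7  265. ] F [-0.7  0.   0.1]
```

carry_out:
  commands:
    - [0,0,0,-5.6,0,0]
    - [0,0,0,-5.6,0,0]
    - [0.007,-0.043,0.038,0,0,0]
    - [0.007,-0.043,0.038,0,0,0]
    - [0.007,-0.043,0.038,0,0,0]
    - [0.007,-0.043,0.038,0,0,0]
    - [0.007,-0.043,0.038,0,0,0]
    - [0.007,-0.043,0.038,0,0,0]
  grip: 0

```text
t: 1.1
ee_pos: [407.1, 288.8, 177.3]
orientation: [0.115, 1.568, -0.119]
ft_force: [1.0, 0.9, 1.0]
width: 87.9
```

```bash
python3 g.py W g 170
```

```text
t 1.1 pos [407.1 288.8 177.3] w 87.9 turn [ 1.  -0.   0.1] now-frame [  7.3 -37.3  30.2] goal-frame [  7.3 -36.8  30.9] F [1.  0.9 1. ]
```

carry_out:
  commands:
    - [0.007,-0.037,0.031,1,0,0]
    - [0,0,0,0,0,0]
    - [0,0,0,0,0,0]

```text
t: 1.48
ee_pos: [433.7, 243.0, 169.3]
orientation: [0.133, 1.569, -0.138]
ft_force: [-0.4, -0.3, -0.1]
width: 87.7
```

```bash
python3 g.py W g 42; python3 -c "
from h import *
d=img('wrist');cv2.imwrite('pics/w1.png',d['pixels'])
print(proj(d,[(431.5,247.4,103),(492.3,236.8,103),(431.5,247.4,18)]))"
```

```text
t 1.48 pos [433.7 243.  169.3] w 87.7 turn [-0.4 -0.1  0.2] now-frame [127.3   4.4  -2.6] goal-frame [127.3   3.9  -2.9] F [-0.4 -0.3 -0.1]
[[283.26679955 222.6293374 ]
 [282.7998626  291.40376415]
 [281.78751674 196.70847502]]
```

View pics/w1.png

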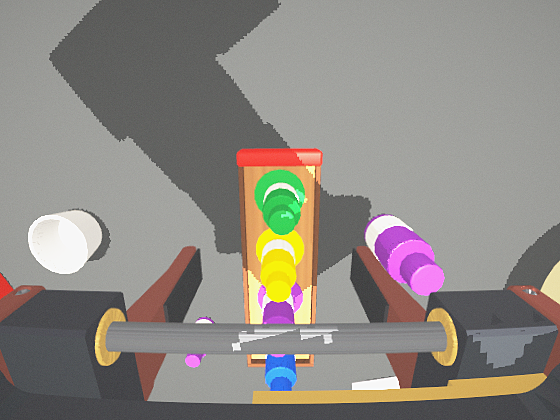

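carry_out:
  commands:
    - [0.04,0.004,-0.003,0,0,0]
    - [0.04,0,0,0,0,0]
    - [0.03,0,0,0,0,0]
    - [0.017,0,0,0,0,0]
    - [0,0,0,0,0,0]

```text
t: 2.15
ee_pos: [429.7, 255.0, 40.4]
orientation: [0.126, 1.565, -0.127]
ft_force: [0.1, -0.4, 0.4]
width: 87.9
```

```bash
python3 g.py W g 42
```

```text
t 2.15 pos [429.7 255.   40.4] w 87.9 turn [0.3 0.1 0. ] now-frame [-1.6 -7.2  3. ] goal-frame [-1.6 -7.2  3.1] F [ 0.1 -0.4  0.4]
```

carry_out:
  commands:
    - [-0.001,-0.007,0.003,0,0,0]
    - [0,0,0,0,0,0]

```text
t: 2.4
ee_pos: [431.8, 248.7, 42.8]
orientation: [0.125, 1.564, -0.124]
ft_force: [0.1, 1.0, -0.7]
width: 88.0
```

```bash
python3 g.py W g 42
```

```text
t 2.4 pos [431.8 248.7  42.8] w 88.0 turn [ 0.4  0.2 -0.1] now-frame [ 0.8 -1.4 -0.1] goal-frame [ 0.8 -1.4 -0.1] F [ 0.1  1.  -0.7]
```

carry_out:
  commands:
    - [0,-0.001,0,0,0,0]
    - [0,0,0,0,0,0]
    - [0,0,0,0,0,0]
    - [0,0,0,0,0,0]
    - [0,0,0,0,0,0]
    - [0,0,0,0,0,0]
  grip: 1

```text
t: 3.15
ee_pos: [432.8, 248.0, 44.5]
orientation: [0.127, 1.561, -0.123]
ft_force: [-0.0, 0.2, 0.9]
width: 33.2
```

```bash
python3 g.py W g 162
```

```text
t 3.15 pos [432.8 248.   44.5] w 33.2 turn [ 0.4  0.3 -0.2] now-frame [-117.5   -0.4   -0.5] goal-frame [-117.5   -0.8   -1.1] F [-0.   0.2  0.9]
```

carry_out:
  commands:
    - [-0.02,0,0,0,0,0]
    - [-0.035,0,0,0,0,0]
    - [-0.035,0,0,0,0,0]
    - [-0.028,0,0,0,0,0]
    - [0,0,0,10,0,0]
    - [0,0,0,10,0,0]
    - [0,0,0,10,0,0]
    - [0,0,0,10,0,0]

```text
t: 4.15
ee_pos: [430.9, 247.3, 165.5]
orientation: [0.688, 1.457, -0.684]
ft_force: [0.4, 0.2, -0.4]
width: 33.3
```

```bash
python3 g.py M g 160
```

```text
t 4.15 pos [430.9 247.3 165.5] w 33.3 turn [21.8  0.1 -0.2] now-frame [   5.5 -190.8  370.2] goal-frame [  5.5 -39.3 414.7] F [ 0.4  0.2 -0.4]
```

carry_out:
  commands:
    - [0,0,0,10,0,0]
    - [0,0,0,10,0,0]
    - [0,-0.004,0.04,1.5,0,0]
    - [0,-0.006,0.05,0,0,0]
    - [0,-0.006,0.055,0,0,0]
    - [0,-0.006,0.055,0,0,0]
    - [0,-0.006,0.055,0,0,0]
    - [0,-0.006,0.055,0,0,0]

```text
t: 5.15
ee_pos: [493.1, -64.1, 164.9]
orientation: [0.981, 1.337, -0.975]
ft_force: [0.8, 0.5, -0.7]
width: 33.8
```

```bash
python3 g.py M g 160
```

```text
t 5.15 pos [493.1 -64.1 164.9] w 33.8 turn [-0.1 -0.  -0.2] now-frame [ 4.9 -3.3 99.3] goal-frame [ 4.9 -3.4 99.3] F [ 0.8  0.5 -0.7]
```

carry_out:
  commands:
    - [0,-0.001,0.045,0,0,0]
    - [0,-0.001,0.035,0,0,0]
    - [0.005,-0.001,0.018,0,0,0]
    - [0,0,0,0,0,0]
    - [0,0,0,0,0,0]

```text
t: 5.78
ee_pos: [519.4, -163.4, 158.4]
orientation: [0.985, 1.338, -0.98]
ft_force: [-0.0, 0.2, -0.8]
width: 33.6
```

```bash
python3 g.py M g 40
```

```text
t 5.78 pos [ 519.4 -163.4  158.4] w 33.6 turn [-0.4 -0.1 -0.1] now-frame [118.4   1.6  -3.2] goal-frame [118.4   1.9  -3.4] F [-0.   0.2 -0.8]
```

carry_out:
  commands:
    - [0.04,0.002,-0.003,0,0,0]
    - [0.04,0,0,0,0,0]
    - [0.02,0,0,0,0,0]
    - [0.008,0,0,0,0,0]
    - [0,0,0,0,0,0]

```text
t: 6.4
ee_pos: [521.0, -153.6, 49.3]
orientation: [0.98, 1.339, -0.973]
ft_force: [0.1, -0.0, -1.1]
width: 33.4
```

```bash
python3 g.py M g 40;  python3 -c "
from h import *
d=img('top');cv2.imwrite('pics/t2.png',cv2.resize(d['pixels'][170:280,320:480],None,fx=4,fy=4))
d=img('scene');cv2.imwrite('pics/s2.png',cv2.resize(d['pixels'][200:350,130:290],None,fx=4,fy=4))"
```

```text
t 6.4 pos [ 521.  -153.6   49.3] w 33.4 turn [ 0.  -0.1 -0.2] now-frame [ 9.3 -2.6  5.5] goal-frame [ 9.3 -2.6  5.5] F [ 0.1 -0.  -1.1]
```

View pics/s2.png

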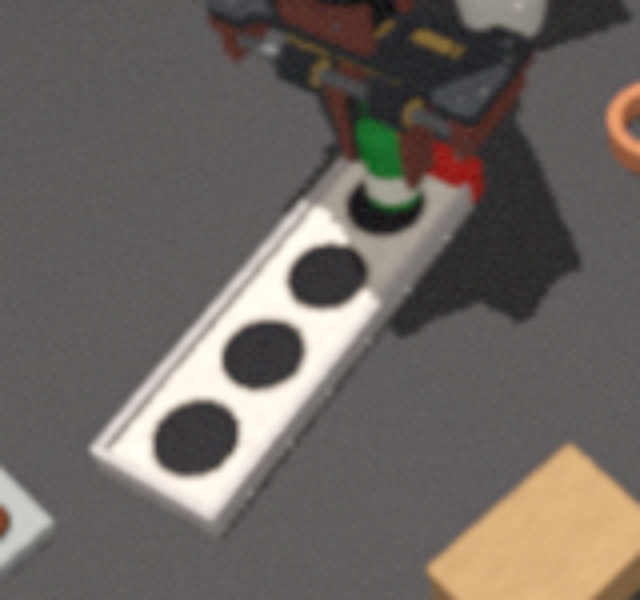

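carry_out:
  commands:
    - [0,-0.002,0.005,0,0,0]
    - [0.003,0,0,0,0,0]
    - [0,0,0,0,0,0]

```text
t: 6.88
ee_pos: [522.6, -160.4, 49.0]
orientation: [0.981, 1.334, -0.972]
ft_force: [0.0, -0.2, -0.2]
width: 33.9
```

```bash
python3 g.py M g 40
```

```text
t 6.88 pos [ 522.6 -160.4   49. ] w 33.9 turn [ 0.   0.1 -0.5] now-frame [ 8.9 -2.1 -1.5] goal-frame [ 9.  -2.  -1.5] F [ 0.  -0.2 -0.2]
```

carry_out:
  commands:
    - [0.005,-0.002,-0.001,0,0,0]
    - [0.003,0,0,0,0,0]
    - [0.001,0,0,0,0,0]

```text
t: 7.25
ee_pos: [520.6, -160.2, 40.4]
orientation: [0.981, 1.333, -0.972]
ft_force: [-4.8, 2.3, 22.2]
width: 33.3
```

```bash
python3 g.py M g 40
```

```text
t 7.25 pos [ 520.6 -160.2   40.4] w 33.3 turn [-0.   0.1 -0.5] now-frame [ 0.4 -0.2 -0.7] goal-frame [ 0.4 -0.2 -0.7] F [-4.8  2.3 22.2]
```

carry_out:
  commands:
    - [-0.001,0,0,0,0,0]

```text
t: 7.38
ee_pos: [520.6, -160.2, 41.5]
orientation: [0.981, 1.333, -0.972]
ft_force: [0.4, -0.1, -0.3]
width: 33.8
```

carry_out:
  commands:
    - [0,0,0,0,0,0]
    - [0,0,0,0,0,0]
    - [0,0,0,0,0,0]
    - [-0.02,0,0,0,0,0]
    - [-0.04,0,0,0,0,0]
    - [-0.05,0,0,0,0,0]
    - [-0.02,0,0,0,0,0]
  grip: 0

```text
t: 8.25
ee_pos: [517.8, -159.7, 172.1]
orientation: [0.981, 1.339, -0.974]
ft_force: [1.0, 0.1, -0.3]
width: 87.4
```

```bash
python3 g.py W y 170;  python3 -c "
from h import *
d=img('scene');cv2.imwrite('pics/s3.png',cv2.resize(d['pixels'][200:350,130:290],None,fx=4,fy=4))
print(proj(d,[(520.2,-159.6,14),(520.2,-159.6,99)]))"
```

```text
t 8.25 pos [ 517.8 -159.7  172.1] w 87.4 turn [-62.7   0.   -0.2] now-frame [   3.1   96.8 -385.4] goal-frame [  2.1 386.9 -90.6] F [ 1.   0.1 -0.3]
[[226.38402679 250.32882955]
 [222.44992954 227.66994322]]
```

View pics/s3.png

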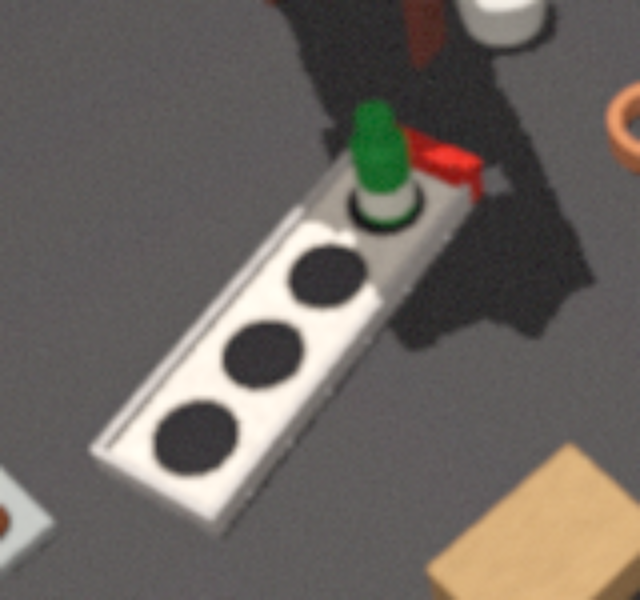

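The picture shows the green bottle upright and centred on spot 1 (crop 385,210). Yellow is next.

carry_out:
  commands:
    - [0,0.014,-0.054,0,0,0]
    - [0,0.014,-0.054,0,0,0]
    - [0,0.014,-0.054,0,0,0]
    - [0,0.014,-0.054,0,0,0]
    - [0,0.014,-0.054,0,0,0]
    - [0,0.014,-0.054,0,0,0]
    - [0,0.008,-0.04,0,0,0]
    - [0,0.004,-0.02,0,0,0]

```text
t: 9.3
ee_pos: [492.4, 244.8, 169.7]
orientation: [0.983, 1.334, -0.978]
ft_force: [-0.4, -0.9, -0.3]
width: 88.3
```

carry_out:
  commands:
    - [0,0,0,-10,0,0]
    - [0,0,0,-10,0,0]
    - [0,0,0,-10,0,0]
    - [0,0,0,-10,0,0]
    - [0,0,0,-10,0,0]
    - [0,0,0,-10,0,0]
    - [0,0,0,0,0,0]

```text
t: 10.18
ee_pos: [488.7, 246.2, 162.6]
orientation: [0.14, 1.568, -0.146]
ft_force: [-0.1, -0.2, -1.0]
width: 87.9
```

```bash
python3 g.py W y 42
```

```text
t 10.18 pos [488.7 246.2 162.6] w 87.9 turn [-0.9 -0.1  0.2] now-frame [120.6  -8.2   5.4] goal-frame [120.6  -8.7   5.1] F [-0.1 -0.2 -1. ]
```

carry_out:
  commands:
    - [0,-0.009,0.005,-1,0,0]
    - [0.035,0,0,0,0,0]
    - [0.035,0,0,0,0,0]
    - [0.025,0,0,0,0,0]
    - [0,0,0,0,0,0]

```text
t: 10.8
ee_pos: [493.2, 233.7, 64.8]
orientation: [0.135, 1.567, -0.14]
ft_force: [-0.3, -0.2, 0.2]
width: 87.9
```

```bash
python3 g.py W y 43
```

```text
t 10.8 pos [493.2 233.7  64.8] w 87.9 turn [-0.6 -0.   0.2] now-frame [21.8  3.  -1.4] goal-frame [21.8  2.9 -1.4] F [-0.3 -0.2  0.2]
```

carry_out:
  commands:
    - [0.014,0.003,-0.001,-0.5,0,0]
    - [0.008,0,0,0,0,0]
    - [0,0,0,0,0,0]

```text
t: 11.18
ee_pos: [494.2, 237.1, 43.3]
orientation: [0.13, 1.565, -0.133]
ft_force: [-0.4, 0.1, 0.3]
width: 87.8
```

```bash
python3 g.py W y 43
```

```text
t 11.18 pos [494.2 237.1  43.3] w 87.8 turn [-0.1  0.1  0.1] now-frame [ 0.3 -0.6 -1.8] goal-frame [ 0.3 -0.6 -1.8] F [-0.4  0.1  0.3]
```

carry_out:
  commands:
    - [0,-0.001,-0.002,0,0,0]
    - [0,0,0,0,0,0]
    - [0,0,0,0,0,0]
    - [0,0,0,0,0,0]
    - [0,0,0,0,0,0]
    - [0,0,0,0,0,0]
  grip: 1

```text
t: 11.92
ee_pos: [492.7, 236.9, 44.8]
orientation: [0.131, 1.563, -0.132]
ft_force: [-0.4, 0.4, 0.2]
width: 33.4
```

carry_out:
  commands:
    - [-0.02,0,0,0,0,0]
    - [-0.035,0,0,0,0,0]
    - [-0.035,0,0,0,0,0]
    - [-0.03,0,0,0,0,0]
    - [0,0,0,10,0,0]
    - [0,0,0,10,0,0]
    - [0,0,0,10,0,0]
    - [0,0,0,10,0,0]

```text
t: 12.92
ee_pos: [491.1, 236.5, 167.8]
orientation: [0.692, 1.455, -0.694]
ft_force: [-0.4, -0.1, -0.4]
width: 34.0
```

carry_out:
  commands:
    - [0,0,0,10,0,0]
    - [0,0,0,10,0,0]
    - [0,-0.004,0.04,2,0,0]
    - [0,-0.006,0.05,0,0,0]
    - [0,-0.006,0.055,0,0,0]
    - [0,-0.006,0.055,0,0,0]
    - [0,-0.006,0.055,0,0,0]
    - [0,-0.006,0.055,0,0,0]

```text
t: 13.92
ee_pos: [547.7, -75.6, 167.6]
orientation: [0.991, 1.331, -0.993]
ft_force: [0.7, 0.5, -1.1]
width: 33.6
```

```bash
python3 g.py M y 160
```

```text
t 13.93 pos [547.7 -75.6 167.6] w 33.6 turn [-1.1  0.1 -0. ] now-frame [  7.8 -49.3 134.4] goal-frame [  7.6 -51.9 133.5] F [ 0.7  0.5 -1.1]
```

carry_out:
  commands:
    - [0,-0.015,0.045,-1,0,0]
    - [0,-0.015,0.04,0,0,0]
    - [0,-0.011,0.03,0,0,0]
    - [0,-0.008,0.015,0,0,0]
    - [0,0,0,0,0,0]
    - [0,0,0,0,0,0]

```text
t: 14.68
ee_pos: [538.4, -221.2, 166.8]
orientation: [0.982, 1.337, -0.983]
ft_force: [-0.6, -0.1, -0.5]
width: 34.0
```

```bash
python3 g.py M y 50
```

```text
t 14.68 pos [ 538.4 -221.2  166.8] w 34.0 turn [-0.4  0.   0. ] now-frame [116.8   1.5  -2.5] goal-frame [116.8   1.5  -2.4] F [-0.6 -0.1 -0.5]
```

carry_out:
  commands:
    - [0.035,0,0,0,0,0]
    - [0.035,0,0,0,0,0]
    - [0,0,0,0,0,0]

```text
t: 15.05
ee_pos: [539.8, -217.7, 96.4]
orientation: [0.979, 1.337, -0.979]
ft_force: [-0.1, -0.2, -1.1]
width: 33.6
```

```bash
python3 g.py M y 50
```

```text
t 15.05 pos [ 539.8 -217.7   96.4] w 33.6 turn [-0.1  0.1 -0.1] now-frame [46.4 -1.   0.5] goal-frame [46.4 -0.9  0.6] F [-0.1 -0.2 -1.1]
```

carry_out:
  commands:
    - [0.03,0,0,0,0,0]
    - [0.015,0,0,0,0,0]
    - [0,0,0,0,0,0]

```text
t: 15.42
ee_pos: [542.8, -216.5, 54.1]
orientation: [0.978, 1.334, -0.975]
ft_force: [-0.2, -0.4, -0.4]
width: 33.5
```

```bash
python3 g.py M y 40
```

```text
t 15.43 pos [ 542.8 -216.5   54.1] w 33.5 turn [ 0.   0.2 -0.3] now-frame [14.  -4.2  0.8] goal-frame [14.1 -4.2  0.8] F [-0.2 -0.4 -0.4]
```

carry_out:
  commands:
    - [0.006,-0.004,0.001,0,0,0]
    - [0.004,0,0,0,0,0]
    - [0.001,0,0,0,0,0]

```text
t: 15.8
ee_pos: [540.8, -219.4, 45.1]
orientation: [0.978, 1.33, -0.974]
ft_force: [-0.1, -0.7, -1.0]
width: 33.4
```

```bash
python3 g.py M y 40
```

```text
t 15.8 pos [ 540.8 -219.4   45.1] w 33.4 turn [ 0.   0.4 -0.5] now-frame [ 5.1 -1.4 -1.4] goal-frame [ 5.1 -1.4 -1.4] F [-0.1 -0.7 -1. ]
```

carry_out:
  commands:
    - [0.003,-0.001,-0.001,0,0,0]
    - [0.001,0,0,0,0,0]

```text
t: 16.05
ee_pos: [539.8, -219.0, 41.3]
orientation: [0.978, 1.329, -0.973]
ft_force: [-0.3, 0.5, -0.2]
width: 33.7
```

```bash
python3 g.py M y 40
```

```text
t 16.05 pos [ 539.8 -219.    41.3] w 33.7 turn [ 0.   0.4 -0.5] now-frame [ 1.3 -0.5 -0.6] goal-frame [ 1.3 -0.5 -0.6] F [-0.3  0.5 -0.2]
```

carry_out:
  commands:
    - [0.001,0,0,0,0,0]

```text
t: 16.18
ee_pos: [540.0, -219.1, 40.8]
orientation: [0.978, 1.329, -0.973]
ft_force: [-3.6, 1.2, 13.7]
width: 33.5
```

carry_out:
  commands:
    - [0,0,0,0,0,0]
    - [0,0,0,0,0,0]
    - [0,0,0,0,0,0]
    - [-0.02,0,0,0,0,0]
    - [-0.04,0,0,0,0,0]
    - [-0.05,0,0,0,0,0]
    - [-0.02,0,0,0,0,0]
  grip: 0

```text
t: 17.05
ee_pos: [538.2, -218.3, 176.8]
orientation: [0.978, 1.331, -0.974]
ft_force: [0.2, 0.3, 0.5]
width: 87.8
```

```bash
python3 g.py W p 170;  python3 -c "
from h import *
d=img('scene');cv2.imwrite('pics/s4.png',cv2.resize(d['pixels'][200:350,130:290],None,fx=4,fy=4))"
```

```text
t 17.05 pos [ 538.2 -218.3  176.8] w 87.8 turn [-62.7   0.6  -0.2] now-frame [   5.3  149.5 -419.3] goal-frame [  6.8 441.2 -59.5] F [0.2 0.3 0.5]
```

View pics/s4.png

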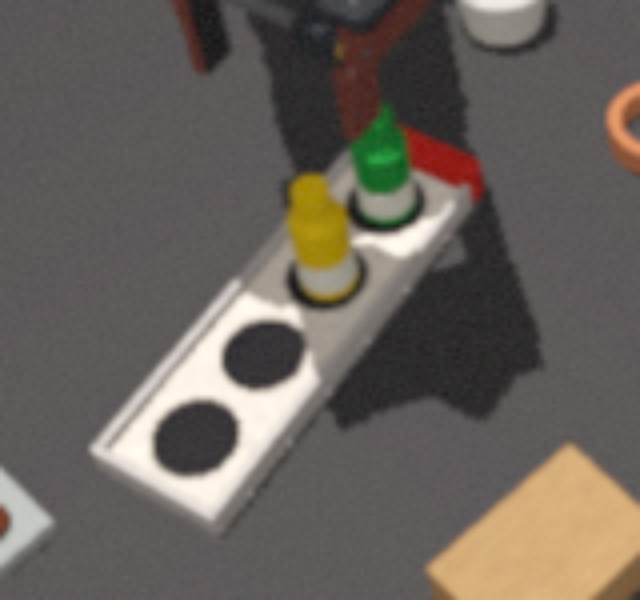

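Green and yellow both stand upright and centred on spots 1 and 2 (crop 385,210 and 325,280). Purple, the one on the rack, is next.

carry_out:
  commands:
    - [0,0.02,-0.055,0,0,0]
    - [0,0.02,-0.055,0,0,0]
    - [0,0.02,-0.055,0,0,0]
    - [0,0.02,-0.055,0,0,0]
    - [0,0.02,-0.055,0,0,0]
    - [0,0.02,-0.055,0,0,0]
    - [0,0.018,-0.05,0,0,0]
    - [0,0.008,-0.03,0,0,0]

```text
t: 18.1
ee_pos: [555.3, 226.5, 181.8]
orientation: [0.985, 1.317, -0.973]
ft_force: [-0.3, -0.4, -0.3]
width: 88.0
```

carry_out:
  commands:
    - [0,0,0,-10,0,0]
    - [0,0,0,-10,0,0]
    - [0,0,0,-10,0,0]
    - [0,0,0,-10,0,0]
    - [0,0,0,-10,0,0]
    - [0,0,0,-10,0,0]
    - [0,0,0,-1,0,0]

```text
t: 18.98
ee_pos: [552.9, 230.0, 183.2]
orientation: [0.124, 1.546, -0.131]
ft_force: [-0.0, -0.5, 0.9]
width: 88.0
```

```bash
python3 g.py W p 43
```

```text
t 18.98 pos [552.9 230.  183.2] w 88.0 turn [0.2 1.2 0.1] now-frame [140.1  -3.1  -3. ] goal-frame [ 1.402e+02 -3.400e+00 -1.000e-01] F [-0.  -0.5  0.9]
```

carry_out:
  commands:
    - [0,-0.003,0,0,1.2,0]
    - [0.04,0,0,0,0,0]
    - [0.04,0,0,0,0,0]
    - [0.035,0,0,0,0,0]
    - [0,0,0,0,0,0]

```text
t: 19.6
ee_pos: [554.0, 226.4, 67.2]
orientation: [0.139, 1.567, -0.14]
ft_force: [-0.1, -0.3, -0.4]
width: 87.4
```

```bash
python3 g.py W p 43
```

```text
t 19.6 pos [554.  226.4  67.2] w 87.4 turn [-0.7 -0.   0. ] now-frame [24.2 -0.1 -1.7] goal-frame [24.2 -0.1 -1.7] F [-0.1 -0.3 -0.4]
```

carry_out:
  commands:
    - [0.015,0,-0.001,-0.6,0,0]
    - [0.009,0,0,0,0,0]
    - [0,0,0,0,0,0]

```text
t: 19.98
ee_pos: [555.0, 227.1, 44.6]
orientation: [0.134, 1.564, -0.131]
ft_force: [0.4, 0.7, 0.8]
width: 88.0
```

```bash
python3 g.py W p 43
```

```text
t 19.98 pos [555.  227.1  44.6] w 88.0 turn [-0.2  0.2 -0.1] now-frame [ 1.6 -1.  -2.6] goal-frame [ 1.6 -1.  -2.6] F [0.4 0.7 0.8]
```

carry_out:
  commands:
    - [0.001,-0.001,-0.003,0,0,0]
    - [0,0,0,0,0,0]
    - [0,0,0,0,0,0]
    - [0,0,0,0,0,0]
    - [0,0,0,0,0,0]
    - [0,0,0,0,0,0]
  grip: 1

```text
t: 20.72
ee_pos: [552.8, 227.1, 45.5]
orientation: [0.135, 1.561, -0.13]
ft_force: [-0.3, -1.0, 0.2]
width: 33.6
```

carry_out:
  commands:
    - [-0.02,0,0,0,0,0]
    - [-0.035,0,0,0,0,0]
    - [-0.035,0,0,0,0,0]
    - [-0.03,0,0,0,0,0]
    - [0,0,0,10,0,0]
    - [0,0,0,10,0,0]
    - [0,0,0,10,0,0]
    - [0,0,0,10,0,0]

```text
t: 21.72
ee_pos: [553.0, 227.3, 179.5]
orientation: [0.701, 1.448, -0.685]
ft_force: [-0.2, 0.2, -0.7]
width: 33.5
```

carry_out:
  commands:
    - [0,0,0,10,0,0]
    - [0,0,0,10,0,0]
    - [0,-0.012,0.04,2,0,0]
    - [0,-0.016,0.05,0,0,0]
    - [0,-0.018,0.055,0,0,0]
    - [0,-0.018,0.055,0,0,0]
    - [0,-0.018,0.055,0,0,0]
    - [0,-0.018,0.055,0,0,0]

```text
t: 22.72
ee_pos: [547.7, -103.1, 188.6]
orientation: [1.007, 1.317, -0.973]
ft_force: [1.5, 0.3, -0.1]
width: 33.5
```

```bash
python3 g.py M p 160
```

```text
t 22.73 pos [ 547.7 -103.1  188.6] w 33.5 turn [-1.1  0.  -1.5] now-frame [ 27.6 -40.8 170. ] goal-frame [ 28.6 -43.4 169.2] F [ 1.5  0.3 -0.1]
```

carry_out:
  commands:
    - [0,-0.01,0.045,-1,0,-1.5]
    - [0,-0.014,0.055,0,0,0]
    - [0.006,-0.012,0.04,0,0,0]
    - [0.006,-0.007,0.025,0,0,0]
    - [0,0,0,0,0,0]
    - [0,0,0,0,0,0]

```text
t: 23.48
ee_pos: [555.5, -283.3, 184.4]
orientation: [0.983, 1.33, -0.982]
ft_force: [0.1, 0.4, -0.8]
width: 33.8
```

```bash
python3 g.py M p 50
```

```text
t 23.48 pos [ 555.5 -283.3  184.4] w 33.8 turn [-0.5  0.3 -0.2] now-frame [134.4   3.7  -5.5] goal-frame [134.4   4.3  -4.7] F [ 0.1  0.4 -0.8]
```

carry_out:
  commands:
    - [0.03,0.003,-0.003,0,0,0]
    - [0.035,0,0,0,0,0]
    - [0.03,0,0,0,0,0]
    - [0,0,0,0,0,0]

```text
t: 23.98
ee_pos: [560.1, -275.1, 91.2]
orientation: [0.98, 1.329, -0.977]
ft_force: [-0.3, -0.0, 0.0]
width: 33.2
```

```bash
python3 g.py M p 50
```

```text
t 23.98 pos [ 560.1 -275.1   91.2] w 33.2 turn [-0.2  0.4 -0.4] now-frame [41.1 -2.9  1.4] goal-frame [41.2 -2.6  1.7] F [-0.3 -0.   0. ]
```

carry_out:
  commands:
    - [0.025,-0.003,0.002,0,0.4,-0.4]
    - [0.013,0,0,0,0,0]
    - [0,0,0,0,0,0]

```text
t: 24.35
ee_pos: [561.0, -277.0, 57.0]
orientation: [0.978, 1.334, -0.976]
ft_force: [0.3, -0.4, -1.1]
width: 33.6
```

```bash
python3 g.py M p 40
```

```text
t 24.35 pos [ 561. -277.   57.] w 33.6 turn [-0.   0.2 -0.3] now-frame [17.  -3.  -0.5] goal-frame [17.  -2.9 -0.5] F [ 0.3 -0.4 -1.1]
```

carry_out:
  commands:
    - [0.008,-0.003,0,0,0,0]
    - [0.004,0,0,0,0,0]

```text
t: 24.6
ee_pos: [559.5, -278.4, 46.7]
orientation: [0.978, 1.331, -0.974]
ft_force: [-0.2, 0.2, -0.7]
width: 33.7
```

```bash
python3 g.py M p 40
```

```text
t 24.6 pos [ 559.5 -278.4   46.7] w 33.7 turn [-0.   0.4 -0.4] now-frame [ 6.7 -1.1 -1.3] goal-frame [ 6.7 -1.1 -1.2] F [-0.2  0.2 -0.7]
```

carry_out:
  commands:
    - [0.004,-0.001,-0.001,0,0,0]
    - [0.001,0,0,0,0,0]

```text
t: 24.85
ee_pos: [558.3, -277.8, 41.7]
orientation: [0.978, 1.33, -0.975]
ft_force: [-0.3, -0.2, -0.5]
width: 33.6
```

carry_out:
  commands:
    - [0.001,0,0,0,0,0]

```text
t: 24.98
ee_pos: [558.4, -278.0, 41.5]
orientation: [0.978, 1.33, -0.975]
ft_force: [-3.8, 1.9, 13.6]
width: 33.6
```

Contact is at 13.6 N and the position is good, so I release.

carry_out:
  commands:
    - [0,0,0,0,0,0]
    - [0,0,0,0,0,0]
    - [0,0,0,0,0,0]
    - [-0.02,0,0,0,0,0]
    - [-0.04,0,0,0,0,0]
    - [-0.05,0,0,0,0,0]
    - [-0.01,0,0,0,0,0]
  grip: 0

```text
t: 25.85
ee_pos: [557.7, -277.7, 167.9]
orientation: [0.978, 1.329, -0.974]
ft_force: [-0.1, 0.3, -0.2]
width: 87.5
```

```bash
python3 g.py W b 170;  python3 -c "
from h import *
d=img('scene');cv2.imwrite('pics/s5.png',cv2.resize(d['pixels'][100:350,130:390],None,fx=2.4,fy=2.4))"
```

```text
t 25.85 pos [ 557.7 -277.7  167.9] w 87.5 turn [-62.7   0.6  -0.2] now-frame [  -3.9  204.1 -453.5] goal-frame [ -2.1 496.7 -26.4] F [-0.1  0.3 -0.2]
```

View pics/s5.png

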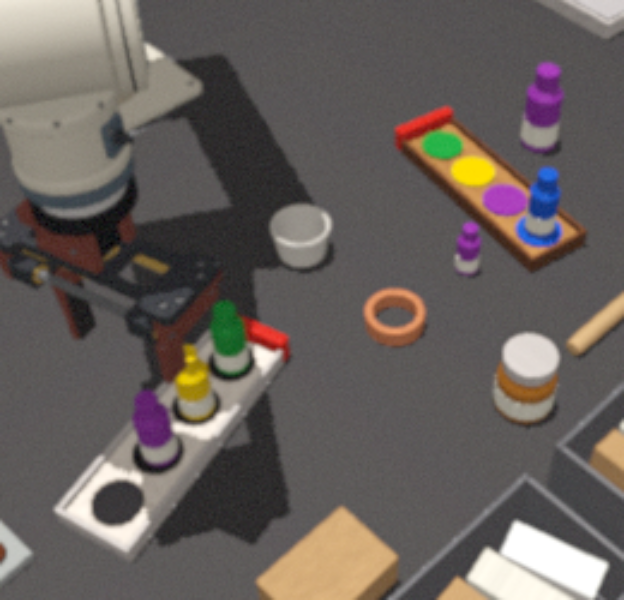

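Three bottles stand on spots 1 to 3 and the pot and tape haven't moved. Blue remains, at crop (543,205).

carry_out:
  commands:
    - [0,0.023,-0.053,0,0,0]
    - [0,0.024,-0.053,0,0,0]
    - [0,0.024,-0.053,0,0,0]
    - [0,0.024,-0.053,0,0,0]
    - [0,0.024,-0.053,0,0,0]
    - [0,0.024,-0.053,0,0,0]
    - [0,0.024,-0.053,0,0,0]
    - [0,0.022,-0.047,0,0,0]

```text
t: 26.9
ee_pos: [607.3, 187.5, 159.8]
orientation: [0.979, 1.334, -0.987]
ft_force: [0.4, 0.7, 0.2]
width: 88.1
```

carry_out:
  commands:
    - [0,0.008,-0.02,-10,0,0]
    - [0,0,0,-10,0,0]
    - [0,0,0,-10,0,0]
    - [0,0,0,-10,0,0]
    - [0,0,0,-10,0,0]
    - [0,0,0,-10,0,0]
    - [0,0,0,-1,0,0]

```text
t: 27.78
ee_pos: [602.6, 213.6, 150.7]
orientation: [0.12, 1.58, -0.137]
ft_force: [-0.2, -1.2, -0.4]
width: 87.7
```

```bash
python3 g.py W b 43
```

```text
t 27.77 pos [602.6 213.6 150.7] w 87.7 turn [ 0.1 -0.7  0.7] now-frame [107.5   6.   11.7] goal-frame [107.7   4.7  10.4] F [-0.2 -1.2 -0.4]
```

carry_out:
  commands:
    - [0,0.005,0.01,0,-0.7,0.7]
    - [0.03,0,0,0,0,0]
    - [0.03,0,0,0,0,0]
    - [0.02,0,0,0,0,0]
    - [0,0,0,0,0,0]

```text
t: 28.4
ee_pos: [616.0, 217.5, 67.7]
orientation: [0.14, 1.563, -0.136]
ft_force: [-0.1, 0.9, 0.7]
width: 87.7
```

```bash
python3 g.py W b 43
```

```text
t 28.4 pos [616.  217.5  67.7] w 87.7 turn [-0.6  0.2 -0.1] now-frame [24.7 -1.5 -2.2] goal-frame [24.7 -1.4 -2.2] F [-0.1  0.9  0.7]
```

carry_out:
  commands:
    - [0.015,-0.001,-0.002,-0.5,0,0]
    - [0.008,0,0,0,0,0]
    - [0,0,0,0,0,0]

```text
t: 28.78
ee_pos: [615.2, 217.4, 44.9]
orientation: [0.134, 1.561, -0.129]
ft_force: [-0.0, 0.3, 1.0]
width: 88.4
```

```bash
python3 g.py W b 43
```

```text
t 28.77 pos [615.2 217.4  44.9] w 88.4 turn [-0.1  0.3 -0.2] now-frame [ 1.9 -1.1 -1.4] goal-frame [ 1.9 -1.1 -1.4] F [-0.   0.3  1. ]
```

carry_out:
  commands:
    - [0.002,-0.001,-0.001,0,0,0]
    - [0,0,0,0,0,0]
    - [0,0,0,0,0,0]
    - [0,0,0,0,0,0]
    - [0,0,0,0,0,0]
    - [0,0,0,0,0,0]
  grip: 1

```text
t: 29.52
ee_pos: [615.0, 216.9, 44.4]
orientation: [0.135, 1.558, -0.128]
ft_force: [-0.5, -0.0, 0.1]
width: 33.6
```

carry_out:
  commands:
    - [-0.02,0,0,0,0,0]
    - [-0.035,0,0,0,0,0]
    - [-0.035,0,0,0,0,0]
    - [-0.03,0,0,0,0,0]
    - [0,0,0,10,0,0]
    - [0,0,0,10,0,0]
    - [0,0,0,10,0,0]
    - [0,0,0,10,0,0]

```text
t: 30.52
ee_pos: [614.9, 216.8, 178.8]
orientation: [0.701, 1.446, -0.682]
ft_force: [-1.0, 0.1, -0.9]
width: 33.4
```

carry_out:
  commands:
    - [0,0,0,10,0,0]
    - [0,0,0,10,0,0]
    - [0,-0.016,0.04,2,0,0]
    - [0,-0.02,0.05,0,0,0]
    - [0,-0.022,0.053,0,0,0]
    - [0,-0.022,0.053,0,0,0]
    - [0,-0.022,0.053,0,0,0]
    - [0,-0.022,0.053,0,0,0]

```text
t: 31.52
ee_pos: [584.4, -112.7, 187.4]
orientation: [1.008, 1.315, -0.97]
ft_force: [0.5, -0.6, -1.1]
width: 33.4
```

```bash
python3 g.py M b 160
```

```text
t 31.52 pos [ 584.4 -112.7  187.4] w 33.4 turn [-1.1  0.  -1.7] now-frame [ 25.5 -72.4 212.6] goal-frame [ 27.4 -75.6 211.2] F [ 0.5 -0.6 -1.1]
```

carry_out:
  commands:
    - [0,-0.016,0.045,-1,0,-1.7]
    - [0,-0.018,0.052,0,0,0]
    - [0,-0.018,0.052,0,0,0]
    - [0.006,-0.014,0.038,0,0,0]
    - [0.006,-0.007,0.018,0,0,0]
    - [0,0,0,0,0,0]
    - [0,0,0,0,0,0]

```text
t: 32.4
ee_pos: [575.2, -339.8, 183.4]
orientation: [0.981, 1.332, -0.98]
ft_force: [0.1, -0.4, 0.0]
width: 33.5
```

```bash
python3 g.py M b 50
```

```text
t 32.4 pos [ 575.2 -339.8  183.4] w 33.5 turn [-0.3  0.3 -0.2] now-frame [133.4   2.   -2.9] goal-frame [133.4   2.5  -2.2] F [ 0.1 -0.4  0. ]
```

carry_out:
  commands:
    - [0.03,0.001,-0.001,0,0.3,-0.2]
    - [0.035,0,0,0,0,0]
    - [0.03,0,0,0,0,0]
    - [0,0,0,0,0,0]

```text
t: 32.9
ee_pos: [578.8, -331.8, 88.8]
orientation: [0.977, 1.339, -0.974]
ft_force: [-0.5, -0.2, -1.5]
width: 33.7
```

```bash
python3 g.py M b 50
```

```text
t 32.9 pos [ 578.8 -331.8   88.8] w 33.7 turn [ 0.1  0.  -0.1] now-frame [38.8 -3.4  4.3] goal-frame [38.8 -3.3  4.3] F [-0.5 -0.2 -1.5]
```

carry_out:
  commands:
    - [0.023,-0.003,0.004,0,0,0]
    - [0.013,0,0,0,0,0]
    - [0,0,0,0,0,0]

```text
t: 33.28
ee_pos: [579.1, -336.1, 53.3]
orientation: [0.976, 1.336, -0.972]
ft_force: [0.1, -0.3, -0.8]
width: 33.8
```

```bash
python3 g.py M b 40
```

```text
t 33.27 pos [ 579.1 -336.1   53.3] w 33.8 turn [ 0.2  0.2 -0.3] now-frame [13.3 -2.3  0.1] goal-frame [13.3 -2.3  0.1] F [ 0.1 -0.3 -0.8]
```

carry_out:
  commands:
    - [0.006,-0.002,0,0,0,0]
    - [0.004,0,0,0,0,0]

```text
t: 33.52
ee_pos: [577.8, -337.4, 43.9]
orientation: [0.976, 1.334, -0.972]
ft_force: [-0.7, -0.2, -0.6]
width: 33.6
```

```bash
python3 g.py M b 40
```

```text
t 33.52 pos [ 577.8 -337.4   43.9] w 33.6 turn [ 0.2  0.2 -0.3] now-frame [ 3.9 -0.6 -0.7] goal-frame [ 3.9 -0.6 -0.7] F [-0.7 -0.2 -0.6]
```

carry_out:
  commands:
    - [0.002,0,0,0,0,0]

```text
t: 33.65
ee_pos: [577.9, -337.5, 41.9]
orientation: [0.976, 1.334, -0.972]
ft_force: [1.0, -0.3, -0.6]
width: 33.4
```

carry_out:
  commands:
    - [0.001,0,0,0,0,0]

```text
t: 33.78
ee_pos: [578.0, -337.7, 41.0]
orientation: [0.976, 1.334, -0.972]
ft_force: [0.2, -0.2, 0.0]
width: 33.5
```

carry_out:
  commands:
    - [0.001,0,0,0,0,0]

```text
t: 33.9
ee_pos: [578.1, -337.7, 40.4]
orientation: [0.976, 1.333, -0.972]
ft_force: [-2.2, 0.7, 7.5]
width: 33.6
```

Blue is in contact with the board. I release, rise and back off so the cameras can see.

carry_out:
  commands:
    - [0,0,0,0,0,0]
    - [0,0,0,0,0,0]
    - [0,0,0,0,0,0]
    - [-0.02,0,0,0,0,0]
    - [-0.04,0,0,0,0,0]
    - [-0.05,0,0,0,0,0]
    - [-0.03,0,0,0,0,0]
    - [-0.02,0,0,0,0,0]
  grip: 0

```text
t: 34.9
ee_pos: [576.9, -337.3, 209.7]
orientation: [0.976, 1.332, -0.972]
ft_force: [0.3, -0.0, 0.5]
width: 87.8
```

carry_out:
  commands:
    - [0,0,-0.05,0,0,0]
    - [0,0,-0.05,0,0,0]
    - [0,0,-0.05,0,0,0]
    - [0,0,-0.05,0,0,0]
    - [0,0,-0.05,0,0,0]
    - [0,0,-0.05,0,0,0]
    - [0,0,-0.05,0,0,0]
    - [0,0,-0.05,0,0,0]

```text
t: 35.9
ee_pos: [455.0, 49.7, 219.3]
orientation: [0.984, 1.307, -0.967]
ft_force: [0.1, 0.7, -0.2]
width: 88.0
```

```bash
cat > f.py <<'E'
from h import *
from g import M
T=img('top');S=img('scene')
a=cv2.resize(T['pixels'][150:290,240:490],(750,420));cv2.imwrite('pics/t6.png',a)
cv2.imwrite('pics/s6.png',cv2.resize(S['pixels'][180:350,130:310],None,fx=3.4,fy=3.4))
for k in 'gypb': print(k,'cap@t6',((proj(T,[*M[k],99])[0]-[240,150])*3).round(),'base',((proj(T,[*M[k],14])[0]-[240,150])*3).round())
E
python3 f.py
```

```text
g cap@t6 [387. 210.] base [367. 232.]
y cap@t6 [483. 182.] base [455. 206.]
p cap@t6 [580. 154.] base [544. 180.]
b cap@t6 [677. 126.] base [633. 155.]
```

View pics/t6.png

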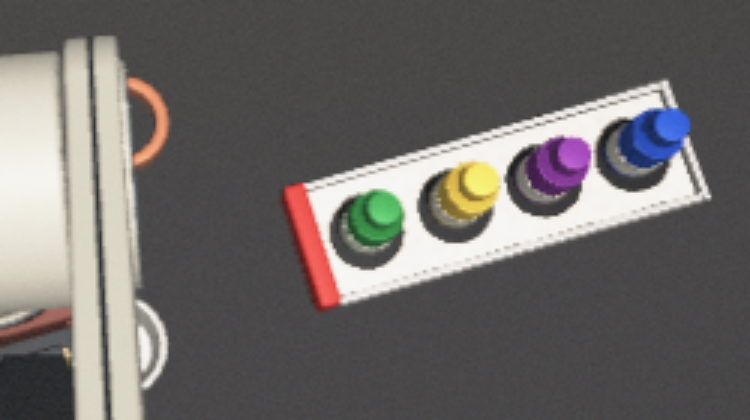

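View pics/s6.png

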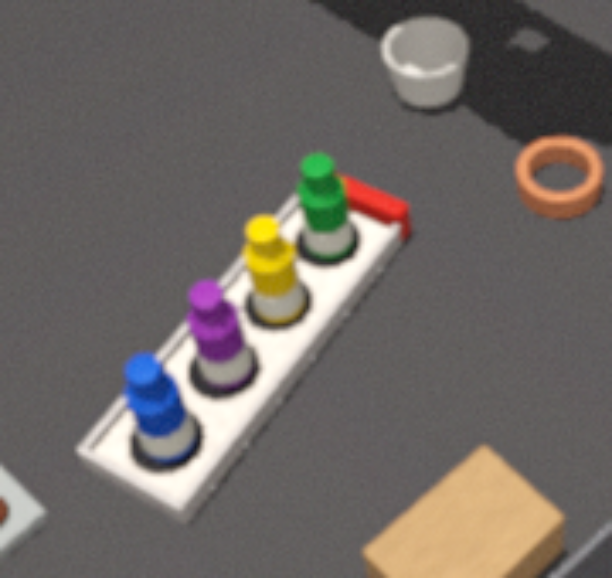

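```bash
python3 -c "
from workcell import ctrl
o=ctrl.get_obs();print(o['t'],o['width'],o['ft_force']);print(ctrl.close_job())"
```

```text
36.0 87.89361904293276 [-0.55478437 -0.89502886 -0.34003918]
the job is handed in; nothing more can be done
None
```

All four bottles are on the white rack in their original order, counted from the red end: green, yellow, purple, blue. I handed the job in at 36 s of the 102 s allowed; it reports no verdict.

- **Purple bottle:** I moved the middle-sized one from the wooden rack. The larger and smaller look-alikes were left alone.
- **Placing:** each bottle was lowered until the wrist felt contact (about 8–22 N), then released. At release the tool was within about 1 mm of each measured spot centre.
- **Last checks:** the final top and scene pictures show every bottle upright and inside its black spot. The gripper was open, well clear, and reading about zero force.
- **Pot and tape:** both look unmoved in the scene view. The arm partly hid them in the last top view, and I did not measure their positions again.
- **Small disagreements:** the two cameras differed by 2–3 mm on the spot positions, so I used the average. In the last top view I read the purple and blue caps by eye as about 4–5 mm off the predicted point, towards the red end, which is within the 12 mm limit.

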